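# Clear the scoop and hold the herb chest open

## Robot

A 6-joint arm with a two-finger parallel gripper is mounted at the origin on the work surface. World frame = base frame: x ahead of the robot, y to its left, z up, the work surface at z = 0. Lengths are in m, angles in degrees, forces in N, time in s.
With the tool pointing down it reaches from about 0.275 to 0.875 m from the base axis. Payload 12.5 kg.
Tool frame: the origin (TCP) lies at the very end of the fingers, on their centre line; the grasp point (between the pads) lies 19 mm behind it; z points along the fingers, y is the line along which they close (so a half turn about z gives the same grasp; the last joint's range is limited). The gripper opens to 85 mm and grips with 20 to 120 N. Pads are 22 mm wide; open, the fingers measure 114 mm over their backs; the gripper's body (76 mm by 85 mm) begins 54 mm behind the grasp point. The pads swing forward as they close: fully open they stand 13 mm farther back than shut.
Start: joints at [-4.847, 20.094, 94.641, -0, 65.266, -4.847], TCP at [0.55, 0, 0.204] pointing down, gripper open.
Joint ranges: [-157.81, 157.81], [-45, 120.19], [0.68, 151.7], [-89.99, 269.99], [4.06, 180], [-164.3, 164.3]. Speed limits (degrees/s): [127.2, 127.2, 159.86, 180, 180, 180].

## Interface

Orientations are given as [roll, pitch, yaw] about the fixed x, y, z axes, in that order (R = Rz(yaw) Ry(pitch) Rx(roll)).
In Python, from rig import env gives the robot as it stands.
- The arm moves only by the tool arm_command, never from a script. Its argument "series" is a list of rows, each a list of 3 entries, a list of its own where there are three numbers: the turn, a rotation vector about the tool's x, y, z in units of 6 degrees (1.0 is 6 degrees), then the shift along the tool's x, y, z in units of 50 mm (1.0 is 50 mm), then the opening, from -1 (shut) to 1 (fully open). A call has 1 to 8 rows; each row is the pose to reach, as a shift and turn from the pose commanded when the call began, along the tool's axes at that moment; what a row does not reach only later rows make up. A row lasts 1/8 s, in which the tool goes at most 62.5 mm and 10.7 degrees, less where a joint would pass 70% of its speed; a pose out of reach is approached as far as the arm can. A call with a gripper value outside its range is refused whole. The fingers move at their own pace and stop on an object; the grip force is fixed at half the most. Time passes only in rows, so rows that repeat a pose let the fingers close. It gives the time, the measured TCP pose, the force, the opening and the grip force at its end, in the units of the state.
- env.get_obs(): the state, without advancing time (a new reading comes with each control period).
- env.read_camera(name): name is "scene" or "side" or "wrist"; returns the picture (480x640x3 uint8, blue, green, red); there is no depth.
- env.camera_params(name): a dict with "fovy" (degrees; the focal length in pixels is half the picture's height over the tangent of half this angle, whatever the lens; pixels are square), "cx", "cy" (the principal point, pixels), "D" ([k1, k2, p1, p2, k3] as OpenCV has them; the pictures are not rectified), "rvec" (rotation vector, rad) and "tvec" (3), from world to camera coordinates, as OpenCV has them. Camera axes: x right, y down, z forward; pixel columns grow to the right and rows downward; lengths in m; the calibration is good to about 2 mm. A picture is of the moment at which its call begins: read the wrist's pose just before it. camera_params takes no time and is no camera call; for the wrist camera it gives the pose at the moment of the call.
- env.close_job(): hands the job in; it is judged then, once.
Trained networks look in the newest picture that a camera, given by its name, has taken for a name from the list of things; names that differ only in an ending like _2 or _b are one class to them, and where a whole thing is asked for, a point or a joint stands for the part that bears it (a point fixed in the world has none). Each returns a list of dicts, best first, with "conf" (0 to 1); they miss things now and then, are a little off and sometimes report something else, mostly with a low value. They report only what shows in the picture. A call takes as long as a camera call.
- env.look_for(query, camera): "position" ([column, row] in pixels, amid what is visible of it).
- env.outline_of(query, camera): "pixels" (480x640 bool, what is visible of it) and "position" ([column, row] in pixels, amid what is visible of it).
The state is a dict: "time_s": time; "q": joint angles; "joint_vel": joint speeds; "effort": joint torques, N m; "eef_pos": TCP position; "orientation": TCP orientation; "contact_force": force on the tool from outside, world axes, zero at the start; "torque": the same for the moment, N m; "gripper_width": opening from 0.0 (shut) to 1.0 (fully open); "grip_force": force on a finger pad.
Only numpy, scipy, OpenCV 4.12 (cv2) and the standard library are available. Lean on these libraries where they do the work, as an engineer would, in place of code of your own. Each camera call takes 0.05 s, during which the arm holds its last target. There are 200 camera calls.

## Task

Take the scoop off the lid of the herb chest and set it down (do not drop it) on the counter scale, its bowl flat in the middle of the steel pan; the lid must stay shut until the scoop is there. Then raise the chest's lid by its brass pull and hold it open at 60 degrees from closed (give or take 6), without letting it fall shut: it will not stay up by itself, so finish while still holding it there. Leave the jars, bottles, carton, mortar and brass weight on the counter where they are.

Things in the scene. Friction and masses are not known exactly. Their poses are not given: they have to be found in the camera images.
- chest: Pine herb chest, fixed to the counter, 160 (x) x 200 (y) x 90 mm high without its lid. Origin: centre of its underside. Its own -x side is the front (two sham drawer fronts), its +x side carries the lid's hinge. It stands upright, turned about the vertical by up to 0.3 rad.
- lid (a joint): Hinge of the chest's teal lid in rad: 0 closed, growing as the front edge rises; 60 degrees = 1.047. Free hinge, range 0 to 1.9, no spring: the lid (about 0.4 kg) falls shut from anywhere below about 1.5. Lid plate 165 (x) x 206 (y) x 12 mm, its top face 102 mm above the counter when closed.
- lid_hinge (a point): Point on the hinge axis, middle of its length: 80 mm behind (+x of) the chest's centre, 90 mm above the counter. The axis is level, along the chest's own y. The point's axes turn with the lid and equal the chest's when closed.
- lid_pull (a point): Grip point in the middle of the brass pull, a flat tongue 24 mm wide (chest's y) x 13 thick, standing out 55 mm from the middle of the lid's front edge. The point is 195 mm from the hinge axis towards the chest's -x; closed, 96.5 mm above the counter. Free space below it. Pinch from above, fingers closing along the chest's y; it pivots between them as the lid rises.
- scoop: Aluminium scoop, wooden handle, 0.14 kg, loose on the closed lid (origin 102 mm above the counter). Flat-bottomed bowl 80 (x) x 56 (y) x 32 mm high, open at +x; origin: middle of the bowl's underside; z up. Handle: round rod 16 mm thick along the scoop's x, from x = -38 to -126 mm, its axis 30 mm above the underside. Rests level on its bowl alone.
- scoop_grip (a point): Point on the axis of the scoop's handle, 66 mm behind (-x of) the scoop's origin and 30 mm above its underside; good for a grip from above with the fingers closing along the scoop's y.
- pan (a point): Middle of the floor of the round steel pan on the white counter scale (body 200 x 190 x 48 mm, fixed). The flat floor is 64 mm above the counter, about 90 mm in radius; the rim flares to 105 mm radius and stands 10 mm above the floor. The pan does not move.
- herb_jar: Bystander: amber glass jar, 68 mm across, 130 high, at the back. Origin: centre of its underside.
- green_bottle: Bystander: green glass bottle, 56 mm across, 150 high, at the back. Origin: centre of its underside.
- white_bottle: Bystander: white bottle, 50 mm across, 90 high, on the left. Origin: centre of its underside.
- blue_bottle: Bystander: blue bottle, 54 mm across, 100 high, on the left. Origin: centre of its underside.
- carton: Bystander: yellow and green carton, 60 x 90 x 110 mm high, on the right. Origin: centre of its underside.
- mortar: Bystander: white ceramic mortar bowl, 100 mm across, 70 high, on the right. Origin: centre of its underside.
- weight: Bystander: brass weight, 36 mm across, 44 high, in front between chest and scale. Origin: centre of its underside.

How it is judged (in metres and radians):
On the way, in this order (a step that is already met when the one before it is completed fails the run):
1. the scoop rests flat in the pan, let go, with the lid still shut (horizontal distance between scoop and pan below 0.04 m and z of scoop in the frame of pan below 0.008 m and angle between scoop's own z axis and vertical below 0.12 rad and linear speed of scoop below 0.03 m/s and contact force between the fingers and scoop below 0.05 N and value of joint lid below 0.05 rad), for 0.2 s.
2. the gripper has the lid open at 60 degrees, give or take 6 (value of joint lid between 0.942 and 1.152 rad and contact force between the fingers and chest above 0.5 N), for 0.3 s.
At the end, for the whole second after the job is handed in: The lid stands still at 60 degrees (within 6) from closed, carried by the gripper's fingers (contact over 0.5 N), and the scoop lies let go, level and at rest on the pan's floor with the middle of its bowl within 40 mm of the pan's middle (all of step 2 and velocity of joint lid between -0.1 and 0.1 rad/s and horizontal distance between scoop and pan below 0.04 m and z of scoop in the frame of pan below 0.008 m and angle between scoop's own z axis and vertical below 0.12 rad and linear speed of scoop below 0.03 m/s and contact force between the fingers and scoop below 0.05 N); the arm keeps its last pose, push and grip.
It fails at once if lid raised (over 0.1 rad) while the scoop is not on the pan (value of joint lid above 0.1 rad and horizontal distance between scoop and pan above 0.06 m).
It fails at once if scoop dropped on to the pan from more than 30 mm (horizontal distance between scoop and pan below 0.1 m and z of scoop in the frame of pan above 0.03 m and contact force between the fingers and scoop below 0.05 N).
It fails at once if scoop fallen to the counter (height (world z) of scoop below 0.045 m).
It fails at once if lid left to fall (closing faster than 1.2 rad/s) (velocity of joint lid below -1.2 rad/s).
It fails at once if a bystander moved more than 20 mm (distance of any of herb_jar, green_bottle, white_bottle, blue_bottle, carton, mortar, weight from where it was at the start of the episode above 0.02 m).
It also fails if it takes over 59 s, if anything falls off the work surface, if the arm or the gripper's body presses on something with over 40 N, if the wrist force passes 120 N, or if a joint passes its speed limit or range.

## Working session

There is one attempt and no reset: what is moved stays moved. The work goes in short steps, Python scripts to look and compute and a tool call to move; the robot and the scene stay as the last step left them, time stands still between calls to the robot, and variables do not carry over. Pictures are saved under pics/ and viewed, at most 10 in all, crops included, and the job is handed in when it is done.

Besides the shell and the picture viewer there is one more tool, called after "Call:" by a JSON object that holds its "fn" and its "kwargs", one argument or row to a line. arm_command: Moves the arm, as the interface text tells. Its arguments: {"type":"object","properties":{"series":{"type":"array","items":{"type":"array"}}},"required":["series"]}

```bash
mkdir -p pics; ls
cat > h.py <<'E'
import numpy as np, cv2
from rig import env
from scipy.spatial.transform import Rotation as R
def cam(n):
    p=env.camera_params(n); f=240/np.tan(np.radians(p["fovy"])/2)
    K=np.array([[f,0,p["cx"]],[0,f,p["cy"]],[0,0,1]]); return K,np.array(p["D"],float),np.array(p["rvec"],float),np.array(p["tvec"],float)
def ray(n,px,c=None):
    K,D,r,t=c or cam(n); u=cv2.undistortPoints(np.array(px,float).reshape(-1,1,2),K,D)[:,0]
    M=cv2.Rodrigues(r)[0]; d=np.c_[u,np.ones(len(u))]@M; return -M.T@t, d/np.linalg.norm(d,axis=1)[:,None]
def atz(n,px,z,c=None):
    o,d=ray(n,px,c); return o+d*((z-o[2])/d[:,2])[:,None]
def proj(n,P,c=None):
    K,D,r,t=c or cam(n); return cv2.projectPoints(np.array(P,float).reshape(-1,3),r,t,K,D)[0][:,0]
def tri(obs):
    A=np.zeros((3,3));b=np.zeros(3)
    for o,d in obs:
        Q=np.eye(3)-np.outer(d,d);A+=Q;b+=Q@o
    return np.linalg.solve(A,b)
E
python3 - <<'E'
from h import *
for n in("scene","side","wrist"):
    cv2.imwrite(f"pics/a_{n}.png",env.read_camera(n)); K,D,r,t=cam(n); print(n,K[0,0],D,ray(n,[[320,240]]))
    for q in("chest","lid","lid_pull","scoop","scoop_grip","pan","weight","mortar","carton","white_bottle","blue_bottle","herb_jar","green_bottle"):
        L=env.look_for(q,n); print(q,[(np.round(l["position"]).tolist(),round(l["conf"],2)) for l in L[:2]], [atz(n,[l["position"]],.05)[0].round(3).tolist() for l in L[:1]])
E
```

```text
pics
scene 495.36554984317235 [-0.11246243  0.          0.          0.          0.        ] (array([ 1.60996044, -0.16715048,  0.96456653]), array([[-0.73910725,  0.12639838, -0.66162219]]))
chest [([247.0, 253.0], 0.96)] [[0.606, -0.197, 0.05]]
lid [([242.0, 240.0], 0.79), ([482.0, 232.0], 0.36)] [[0.55, -0.207, 0.05]]
lid_pull [([242.0, 241.0], 0.58)] [[0.552, -0.207, 0.05]]
scoop [([230.0, 228.0], 0.72), ([244.0, 254.0], 0.16)] [[0.489, -0.239, 0.05]]
scoop_grip [([226.0, 226.0], 0.78), ([245.0, 244.0], 0.75)] [[0.478, -0.25, 0.05]]
pan [([398.0, 243.0], 0.94)] [[0.639, 0.217, 0.05]]
weight [([304.0, 210.0], 0.49)] [[0.447, -0.015, 0.05]]
mortar [([155.0, 271.0], 0.56), ([227.0, 227.0], 0.48)] [[0.63, -0.444, 0.05]]
carton [([160.0, 228.0], 0.81), ([243.0, 242.0], 0.5)] [[0.452, -0.443, 0.05]]
white_bottle [([452.0, 200.0], 0.66)] [[0.48, 0.441, 0.05]]
blue_bottle [([481.0, 230.0], 0.74)] [[0.633, 0.47, 0.05]]
herb_jar [([352.0, 291.0], 0.94)] [[0.794, 0.053, 0.05]]
green_bottle [([280.0, 298.0], 0.76)] [[0.782, -0.127, 0.05]]
side 563.4817876613071 [-0.05258906  0.          0.   
[... 786 characters left out ...]
jar [([376.0, 201.0], 0.91)] [[0.811, 0.072, 0.05]]
green_bottle [([409.0, 252.0], 0.59)] [[0.813, -0.114, 0.05]]
wrist 419.41970985891174 [0.01423364 0.         0.         0.         0.        ] (array([0.54896676, 0.07351413, 0.3739816 ]), array([[ 3.06246858e-04, -2.91717189e-01, -9.56504567e-01]]))
chest [([354.0, 387.0], 0.69)] [[0.58, -0.164, 0.05]]
lid [([367.0, 407.0], 0.67)] [[0.593, -0.186, 0.05]]
lid_pull [([368.0, 407.0], 0.93)] [[0.593, -0.186, 0.05]]
scoop [] []
scoop_grip [] []
pan [] []
weight [([173.0, 222.0], 0.9)] [[0.432, -0.01, 0.05]]
mortar [] []
carton [] []
white_bottle [] []
blue_bottle [] []
herb_jar [] []
green_bottle [([600.0, 344.0], 0.7)] [[0.792, -0.119, 0.05]]
```

Run:
```python
import cv2
a=cv2.imread("pics/a_scene.png")[180:330,130:530]; b=cv2.imread("pics/a_side.png")[120:460,190:450]
cv2.imwrite("pics/b_scene.png",cv2.resize(a,None,fx=2,fy=2,interpolation=cv2.INTER_CUBIC)); cv2.imwrite("pics/b_side.png",cv2.resize(b,None,fx=1.75,fy=1.75,interpolation=cv2.INTER_CUBIC))
```

```text
(no output)
```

View pics/b_scene.png

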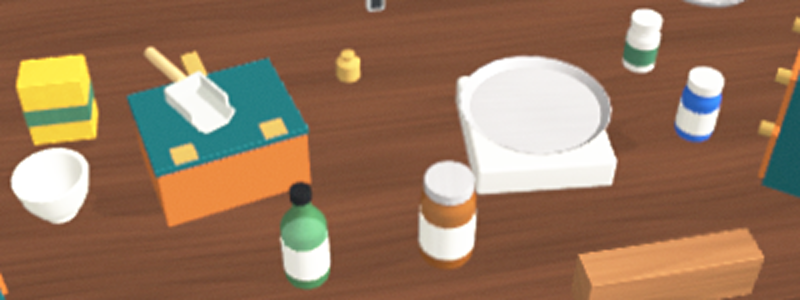

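View pics/b_side.png

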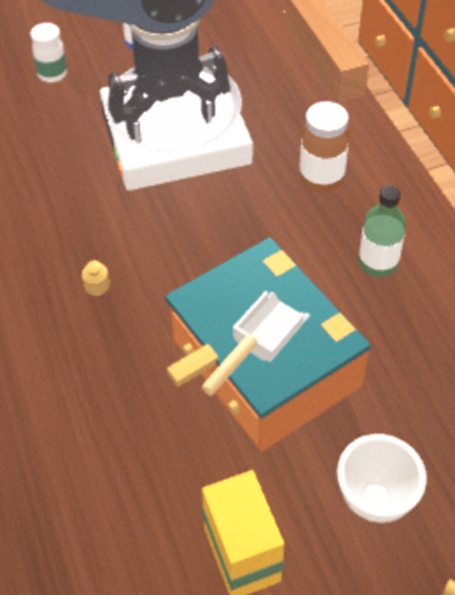

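The scene crop shows the scoop on the teal lid with its handle tip near crop pixel (150,50), next to the pull at (193,62). The scale is at (540,105). The side crop shows the lid corners at (168,298), (270,240), (367,345) and (265,410), with the handle tip at (207,388). Next I fit these.

```bash
cat > fit1.py <<'E'
from h import *
from scipy.optimize import least_squares
sc=lambda p:np.array(p,float)/2+[130,180]; si=lambda p:np.array(p,float)/1.75+[190,120]
C={n:cam(n) for n in("scene","side")}
# lid corners FL,BL,BR,FR
px={"scene":sc([[268,60],[305,127],[152,168],[130,97]]),"side":si([[168,298],[270,240],[367,345],[265,410]])}
def corners(p):
    x,y,w,z=p; L=np.array([[-.0825,.103],[.0825,.103],[.0825,-.103],[-.0825,-.103]])  
    c,s=np.cos(w),np.sin(w); return np.c_[L@np.array([[c,s],[-s,c]])+[x,y],[z]*4]
f=lambda p:np.concatenate([(proj(n,corners(p),C[n])-px[n]).ravel() for n in C])
r=least_squares(f,[.58,-.2,0,.1],x_scale=[.1,.1,.1,.1]); print("lid",r.x.round(4),r.fun.round(1))
for nm,a,b in(("tip",[150,50],[207,388]),("junction",[186,82],[252,341])):
    P=tri([(ray("scene",[sc(a)],C["scene"])[0],ray("scene",[sc(a)],C["scene"])[1][0]),(ray("side",[si(b)],C["side"])[0],ray("side",[si(b)],C["side"])[1][0])]); print(nm,P.round(4))
im={n:env.read_camera(n) for n in C}
for n in C:
    O=env.outline_of("pan",n)
    if O:
        m=O[0]["pixels"].astype(np.uint8); c=max(cv2.findContours(m,0,2)[0],key=len); h=cv2.convexHull(c)[:,0]; print(n,O[0]["conf"],m.sum(),c[:,0].min(0),c[:,0].max(0))
        P=atz(n,h,.074)[:,:2]; g=least_squares(lambda p:np.linalg.norm(P-p[:2],axis=1)-p[2],[.6,.2,.1],loss="soft_l1",f_scale=.003); print("pan",g.x.round(4),np.abs(g.fun).mean())
E
python3 fit1.py
```

```text
lid [ 0.5893 -0.2183  0.2338  0.1006] [-0.6 -0.7  1.   1.2  0.4  3.1 -2.8 -0.2 -2.3 -1.9 -0.2 -2.5  2.4 -0.5
 -2.5  2.7]
tip [ 0.4815 -0.2989  0.1347]
junction [ 0.554  -0.2533  0.1271]
scene 0.96 4377 [359 209] [436 275]
pan [0.6597 0.2037 0.1361] 0.008894227079506167
side 0.71 3118 [247 167] [332 227]
pan [0.6022 0.1687 0.1272] 0.008833737517576181
```

```bash
cat >> h.py <<'E'
def cmd(pos,rot,base=None):
    # pose (pos, Rotation) -> turn, shift in tool units, from current measured pose (or base)
    p0,r0=base or cur()
    print("turn",((r0.inv()*rot).as_rotvec(degrees=True)/6).round(3),"shift",(r0.inv().apply(np.array(pos)-p0)/.05).round(3))
def cur():
    o=env.get_obs(); return np.array(o["eef_pos"]),R.from_euler("xyz",o["orientation"],degrees=True)
def down(ydir):  # tool z down, y along heading ydir (deg)
    a=np.radians(ydir); y=np.array([np.cos(a),np.sin(a),0]); z=np.array([0,0,-1.]); return R.from_matrix(np.c_[np.cross(y,z),y,z])
E
python3 - <<'E'
from h import *
from scipy.optimize import least_squares
o=env.get_obs(); print(o["time_s"],o["eef_pos"],o["orientation"],o["gripper_width"]); print(cur()[1].as_matrix().round(3))
sc=lambda p:np.array(p,float)/2+[130,180]; si=lambda p:np.array(p,float)/1.75+[190,120]
for n,p in(("scene",sc([[460,105],[540,57],[610,108],[538,153],[483,75],[595,75]])),("side",si([[108,105],[242,105],[160,150],[215,138]]))):
    P=atz(n,p,.074)[:,:2]; g=least_squares(lambda q:np.linalg.norm(P-q,axis=1)-.105,[.6,.2]);print(n,g.x.round(4),g.fun.round(3))
for a in(122,-58): cmd([.532,-.267,.26],down(a))
E
```

```text
2.3 [5.49998199e-01 4.05102448e-05 2.04117140e-01] [ 1.79996662e+02 -1.60219451e-03  8.99990138e+01] 0.9975378022291654
[[ 0.  1.  0.]
 [ 1. -0.  0.]
 [ 0.  0. -1.]]
scene [0.6206 0.2253] [ 0.004  0.    -0.006 -0.003 -0.009  0.003]
side [0.6242 0.2196] [-0.003 -0.001  0.002 -0.002]
turn [ 1.0000e-03  0.0000e+00 -2.0333e+01] shift [-5.341 -0.36  -1.118]
turn [ 0.000e+00 -1.000e-03  9.667e+00] shift [-5.341 -0.36  -1.118]
```

Call:
{"fn": "arm_command", "kwargs": {
  "series": [
    [[0,0,9.67],[-5.34,-0.36,-1.12],1],
    [[0,0,9.67],[-5.34,-0.36,-1.12],1],
    [[0,0,9.67],[-5.34,-0.36,-1.12],1],
    [[0,0,9.67],[-5.34,-0.36,-1.12],1],
    [[0,0,9.67],[-5.34,-0.36,-1.12],1],
    [[0,0,9.67],[-5.34,-0.36,-1.12],1],
    [[0,0,9.67],[-5.34,-0.36,-1.12],1],
    [[0,0,9.67],[-5.34,-0.36,-1.12],1]
  ]
}}

```text
time_s: 3.3
eef_pos: [0.532, -0.2666, 0.2601]
orientation: [-180.0, 0.0, 32.1]
contact_force: [0.2, 0.2, 0.1]
gripper_width: 1.002
grip_force: 0.0
```

Run:
```python
from h import *
print(cur()[0],env.get_obs()["q"]); c=cam("wrist"); im=env.read_camera("wrist")
for z,y in((.132,0),):
    for P in([.532,-.267,.132],[.4815,-.2989,.132],[.4774,-.2449,.0965]):
        q=proj("wrist",P,c)[0]; cv2.circle(im,tuple(int(v) for v in q),3,(255,0,255),1)
np.savez("w1.npz",r=c[2],t=c[3]); cv2.imwrite("pics/w1.png",im)
print({q:[(np.round(l["position"]).tolist(),round(l["conf"],2)) for l in env.look_for(q,"wrist")[:2]] for q in("scoop","scoop_grip","lid_pull")})
```

```text
[ 0.53202813 -0.26663589  0.26006721] [-3.11006654e+01  2.20647228e+01  8.37040497e+01  1.14453465e-03
  7.42382080e+01  2.67927934e+01]
{'scoop': [([327.0, 142.0], 0.87)], 'scoop_grip': [([324.0, 145.0], 0.77), ([552.0, 198.0], 0.71)], 'lid_pull': [([283.0, 105.0], 0.81)]}
```

View pics/w1.png

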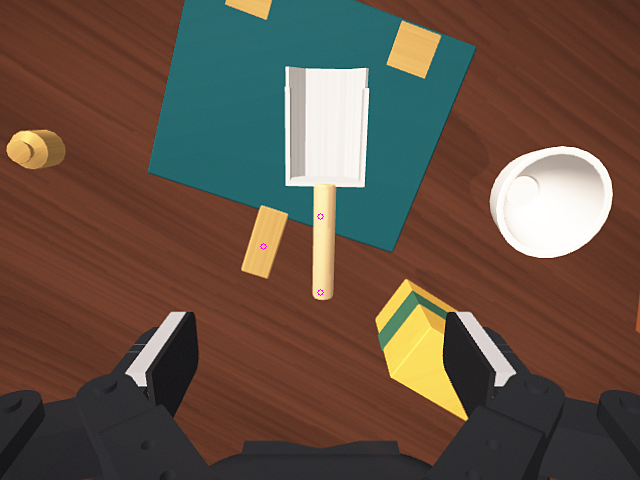

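The wrist view shows the scoop bowl from (285,67) to (368,186). The handle axis runs from (324.5,186) to (322.5,299). The pull corners are about (263,205), (288,212), (268,278) and (242,271). The predictions were about 2 px left of the handle and 7 px short of its tip.

Run:
```python
from h import *
c=cam("wrist")
H=atz("wrist",[[324.5,190],[323.5,240],[322.7,292]],.132,c); print(H.round(4))
tip=atz("wrist",[[322.5,298.5]],.130,c)[0]; print("tip",tip.round(4))
J=atz("wrist",[[325,186]],.13,c)[0]; B=atz("wrist",[[287,184],[364,187],[285,87],[369,88]],.118,c); print("back",J.round(4),B.round(4), np.linalg.norm(B[0]-B[1]))
d=H[0]-H[2]; print("yaw",np.degrees(np.arctan2(d[1],d[0])),"len",np.linalg.norm(J-tip))
d/=np.linalg.norm(d)
g1=tip+.060*d; g2=J-.026*d; print(g1,g2)
P=atz("wrist",[[263,205],[288,212],[268,278],[242,271]],.103,c); print("pull",P.round(4),P.mean(0), "yaw",np.degrees(np.arctan2(*((P[0]-P[3])[:2])[::-1])))
yaw=np.degrees(np.arctan2(d[1],d[0]))
g=(g1+g2)/2; cmd([g[0],g[1],.165],down(yaw-90))
```

```text
[[ 0.5502 -0.2588  0.132 ]
 [ 0.5181 -0.2782  0.132 ]
 [ 0.4823 -0.3     0.132 ]]
tip [ 0.4768 -0.3033  0.13  ]
back [ 0.5526 -0.2578  0.13  ] [[ 0.5371 -0.2341  0.118 ]
 [ 0.5658 -0.2841  0.118 ]
 [ 0.5949 -0.1981  0.118 ]
 [ 0.6255 -0.2482  0.118 ]] 0.05764480758132839
yaw 31.257289804140697 len 0.08835469374909515
[ 0.52812029 -0.27216939  0.13      ] [ 0.53032738 -0.27126904  0.13      ]
pull [[ 0.5098 -0.2268  0.103 ]
 [ 0.5155 -0.2466  0.103 ]
 [ 0.4579 -0.2614  0.103 ]
 [ 0.4519 -0.2399  0.103 ]] [ 0.48377337 -0.24369974  0.103     ] yaw 12.734079917193007
turn [ 0.    -0.     0.132] shift [-0.102  0.055  1.902]
```

Call:
{"fn": "arm_command", "kwargs": {
  "series": [
    [[0,0,0.13],[-0.1,0.05,1.0],0.5],
    [[0,0,0.13],[-0.1,0.05,1.9],0.5],
    [[0,0,0.13],[-0.1,0.05,1.9],0.5]
  ]
}}

```text
time_s: 3.88
eef_pos: [0.5276, -0.2707, 0.1625]
orientation: [-179.7, 0.2, 31.2]
contact_force: [-0.1, 0.2, 0.5]
gripper_width: 0.753
grip_force: 0.0
```

Run:
```python
from h import *
print(cur()[0]); c=cam("wrist"); im=env.read_camera("wrist")
np.savez("w2.npz",r=c[2],t=c[3]); cv2.imwrite("pics/w2.png",im)
print({q:[(np.round(l["position"]).tolist(),round(l["conf"],2)) for l in env.look_for(q,"wrist")[:2]] for q in("scoop","scoop_grip","lid_pull")})
```

```text
[ 0.52762273 -0.27074235  0.16253364]
{'scoop': [([324.0, 139.0], 0.89)], 'scoop_grip': [], 'lid_pull': [([259.0, 117.0], 0.64), ([255.0, 116.0], 0.32)]}
```

View pics/w2.png

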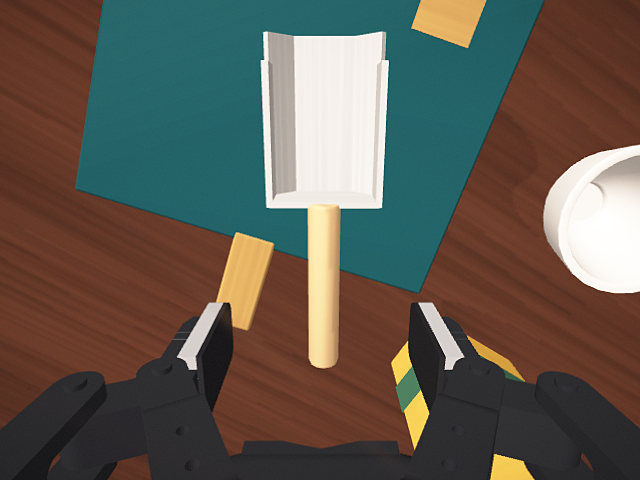

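Handle centred between the fingers: axis at column 323, tip at (323,367), bowl back at row 206. I triangulate against the first view.

Run:
```python
from h import *
K,D,_,_=cam("wrist"); cs=[(K,D,*(np.load(f)[k] for k in"rt")) for f in("w1.npz","w2.npz")]
for n,a,b in(("tip",[322.5,298.5],[323,367]),("junction",[324.5,186],[323.5,206]),("pull1",[263,205],[236,233]),("pull2",[288,212],[274,244]),("pull3",[268,278],[247,330])):
    print(n,tri([(o,d[0]) for o,d in(ray("wrist",[p],c) for p,c in zip((a,b),cs))]).round(4))
cmd([.529,-.2717,.114],down(31.2-90))
```

```text
tip [ 0.4812 -0.3004  0.1412]
junction [ 0.5508 -0.2584  0.1192]
pull1 [ 0.5136 -0.2266  0.1175]
pull2 [ 0.5192 -0.2461  0.1187]
pull3 [ 0.4592 -0.2606  0.1064]
turn [ 0.028 -0.014  0.003] shift [-0.015 -0.024  1.067]
```

Call:
{"fn": "arm_command", "kwargs": {
  "series": [
    [[0,0,0],[0,0,0.6],0.5],
    [[0,0,0],[0,-0.02,0.95],0.3],
    [[0,0,0],[0,-0.02,0.95],-1],
    [[0,0,0],[0,-0.02,0.95],-1],
    [[0,0,0],[0,-0.02,0.95],-1],
    [[0,0,0],[0,-0.02,0.95],-1],
    [[0,0,0],[0,-0.02,0.95],-1]
  ]
}}

```text
time_s: 4.95
eef_pos: [0.5286, -0.2709, 0.1178]
orientation: [180.0, -0.0, 31.2]
contact_force: [0.2, 0.7, -0.8]
gripper_width: -0.002
grip_force: 0.0
```

Run:
```python
from h import *
o=env.get_obs(); print(o["gripper_width"],o["grip_force"],cur()[0])
a=env.read_camera("wrist"); b=env.read_camera("side")
K=cam("side"); print(proj("side",[cur()[0],[.529,-.2717,.132]],K))
b=cv2.resize(b[250:350,280:390],None,fx=4,fy=4)
cv2.imwrite("pics/w3.png",np.hstack([cv2.resize(a,(400,300)),cv2.resize(b,(330,300))]))
```

```text
-0.002335829562755964 0.0 [ 0.52862433 -0.27094076  0.1178232 ]
[[324.49118985 326.56801676]
 [324.80538328 323.06877106]]
```

View pics/w3.png

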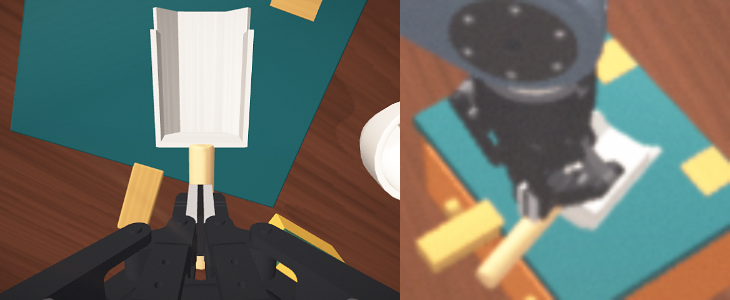

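The left image shows the fingers shut over the handle rather than around it, with the scoop otherwise in place. I check where the calibration puts the fingertips.

Run:
```python
from h import *
p,r=cur(); c=cam("wrist"); z=r.apply([0,0,1]);x=r.apply([1,0,0])
print("tcp, 19mm back, tip+-11x",proj("wrist",[p,p-.019*z,p+.011*x,p-.011*x],c).round(1))
print(ray("wrist",[[320,240]],c)[0], "tcp z",p[2])
a=env.read_camera("wrist"); q=a[210:440,230:410]; cv2.imwrite("pics/w4.png",cv2.resize(q,None,fx=2.6,fy=2.6,interpolation=cv2.INTER_CUBIC))
s=env.read_camera("side")[270:345,290:380]; cv2.imwrite("pics/s4.png",cv2.resize(s,None,fx=7,fy=7,interpolation=cv2.INTER_CUBIC))
```

```text
tcp, 19mm back, tip+-11x [[320.4 286.1]
 [320.5 305.2]
 [320.5 262.4]
 [320.4 308.9]]
[ 0.59077148 -0.23303806  0.28757764] tcp z 0.11766795794596047
```

View pics/w4.png

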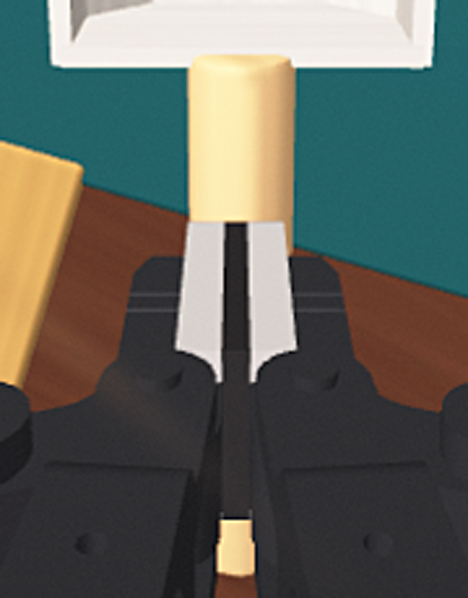

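View pics/s4.png

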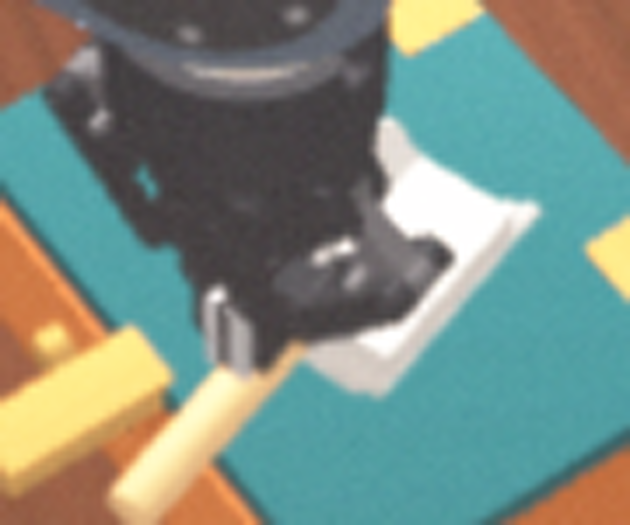

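Run:
```python
from h import *
p,r=cur(); c=cam("side"); z=r.apply([0,0,1])
print("side crop px: tcp, 10,19,30,40 back",(7*(proj("side",[p-a*z for a in(0,.01,.019,.03,.04)],c)-[290,270])).round(0))
a=np.radians(31.2);d=np.array([np.cos(a),np.sin(a),0]);g=np.array([.529,-.2717,.132])
P=[g-.06*d,g-.03*d,g,g+.028*d,g+.028*d+[0,0,.008]]
print("handle axis",(7*(proj("side",P,c)-[290,270])).round(0)); print(proj("wrist",P).round(0))
```

```text
side crop px: tcp, 10,19,30,40 back [[241. 396.]
 [241. 378.]
 [241. 361.]
 [241. 341.]
 [241. 322.]]
handle axis [[116. 517.]
 [180. 443.]
 [244. 371.]
 [301. 306.]
 [301. 291.]]
[[322. 424.]
 [323. 365.]
 [323. 300.]
 [323. 234.]
 [323. 240.]]
```

The fingertips meet the handle's top at crop pixel (235,372), about 13–20 mm higher than the nominal TCP, so the fingers closed too high. The scoop itself is unmoved. I open, go lower while watching the force, and close again.

Call:
{"fn": "arm_command", "kwargs": {
  "series": [
    [[0,0,0],[0,0,0],0.2],
    [[0,0,0],[0,0,0],0.2],
    [[0,0,0],[0,0,0],0.2],
    [[0,0,0],[0,0,0.12],0.2],
    [[0,0,0],[0,0,0.22],0.2],
    [[0,0,0],[0,0,0.22],0.2]
  ]
}}

```text
time_s: 5.9
eef_pos: [0.5283, -0.2707, 0.1059]
orientation: [-179.9, 0.0, 31.2]
contact_force: [0.5, 0.0, 0.2]
gripper_width: 0.601
grip_force: 0.0
```

Call:
{"fn": "arm_command", "kwargs": {
  "series": [
    [[0,0,0],[0,0,0],-1],
    [[0,0,0],[0,0,0],-1],
    [[0,0,0],[0,0,0],-1],
    [[0,0,0],[0,0,0],-1],
    [[0,0,0],[0,0,0],-1]
  ]
}}

```text
time_s: 6.52
eef_pos: [0.5286, -0.2711, 0.1069]
orientation: [180.0, -0.0, 31.2]
contact_force: [-1.7, -1.0, 4.5]
gripper_width: 0.129
grip_force: 57.5
```

It gripped an 11 mm chord, so it is still above the axis. I reopen and go about 12 mm lower.

Call:
{"fn": "arm_command", "kwargs": {
  "series": [
    [[0,0,0],[0,0,0],0.2],
    [[0,0,0],[0,0,0],0.2],
    [[0,0,0],[0,0,0],0.2],
    [[0,0,0],[0,0,0.1],0.2],
    [[0,0,0],[0,0,0.2],0.2],
    [[0,0,0],[0,0,0.24],0.2],
    [[0,0,0],[0,0,0.24],0.2]
  ]
}}

```text
time_s: 7.4
eef_pos: [0.5285, -0.2708, 0.0943]
orientation: [-180.0, 0.0, 31.2]
contact_force: [-0.7, -0.4, 0.6]
gripper_width: 0.603
grip_force: 0.0
```

Call:
{"fn": "arm_command", "kwargs": {
  "series": [
    [[0,0,0],[0,0,0],-1],
    [[0,0,0],[0,0,0],-1],
    [[0,0,0],[0,0,0],-1],
    [[0,0,0],[0,0,0],-1],
    [[0,0,0],[0,0,0],-1]
  ]
}}

```text
time_s: 8.02
eef_pos: [0.5287, -0.2711, 0.0948]
orientation: [180.0, -0.0, 31.2]
contact_force: [-0.9, -0.9, 2.7]
gripper_width: 0.162
grip_force: 58.7
```

Run:
```python
from h import *
o=env.get_obs(); print(o["gripper_width"],o["grip_force"],cur()[0],o["contact_force"])
a=env.read_camera("wrist"); cv2.imwrite("pics/w5.png",a)
```

```text
0.16199794279111954 58.72937500476837 [ 0.52865335 -0.27106473  0.09480546] [-0.87258751 -0.9202901   2.71705712]
```

View pics/w5.png

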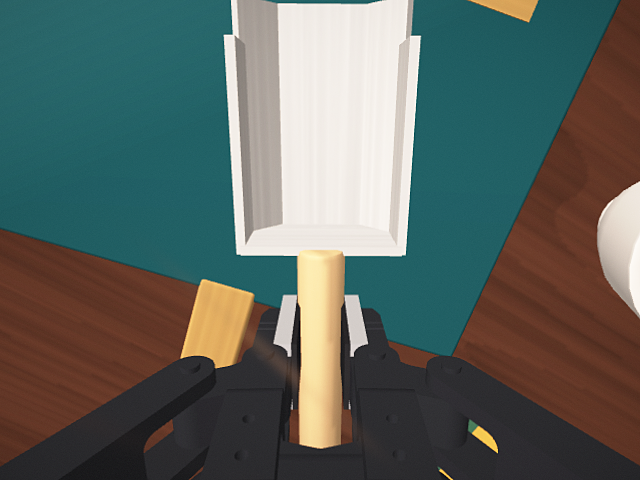

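The handle is now between the pads, running from (320,255) to (322,447), with the bowl straight ahead of it. I test-lift.

Call:
{"fn": "arm_command", "kwargs": {
  "series": [
    [[0,0,0],[0,0,-0.15],-1],
    [[0,0,0],[0,0,-0.4],-1],
    [[0,0,0],[0,0,-1.0],-1],
    [[0,0,0],[0,0,-1.6],-1],
    [[0,0,0],[0,0,-1.6],-1]
  ]
}}

```text
time_s: 8.7
eef_pos: [0.5296, -0.2714, 0.1772]
orientation: [179.8, -0.1, 31.2]
contact_force: [-0.0, -0.2, -2.0]
gripper_width: 0.162
grip_force: 58.6
```

Run:
```python
from h import *
o=env.get_obs(); print(o["gripper_width"],o["grip_force"],cur()[0],o["contact_force"],o["torque"])
w=env.read_camera("wrist"); old=cv2.imread("pics/w5.png")
s=env.read_camera("side")[200:360,260:400]
cv2.imwrite("pics/w6.png",np.hstack([cv2.resize(w,(440,330)),cv2.resize(s,(289,330))]))
```

```text
0.1616537675634189 58.63661170005798 [ 0.52957894 -0.27142852  0.17723357] [-0.00535991 -0.20103548 -1.99647448] [-0.07353997  0.12138171 -0.00509769]
```

View pics/w6.png

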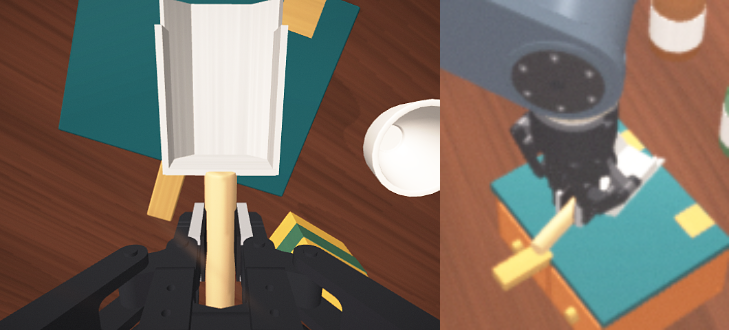

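The scoop is held level and has not moved in the grip (same picture position, width unchanged). The pan is about (.622,.222), so TCP goes to (.573,.192).

Call:
{"fn": "arm_command", "kwargs": {
  "series": [
    [[0,0,0],[0.4,-0.5,0],-1],
    [[0,0,0],[1.1,-1.5,0],-1],
    [[0,0,0],[1.8,-2.4,0],-1],
    [[0,0,0],[2.5,-3.4,0],-1],
    [[0,0,0],[3.2,-4.3,0],-1],
    [[0,0,0],[3.9,-5.3,0],-1],
    [[0,0,0],[4.6,-6.2,0],-1],
    [[0,0,0],[5.2,-7.0,0],-1]
  ]
}}

```text
time_s: 9.8
eef_pos: [0.5688, 0.1652, 0.1732]
orientation: [-180.0, 0.1, 31.2]
contact_force: [1.1, -0.0, -1.5]
gripper_width: 0.161
grip_force: 58.7
```

Call:
{"fn": "arm_command", "kwargs": {
  "series": [
    [[0,0,0],[0.3,-0.4,0],-1],
    [[0,0,0],[0.34,-0.47,0],-1],
    [[0,0,0],[0.34,-0.47,0.5],-1],
    [[0,0,0],[0.34,-0.47,1.0],-1],
    [[0,0,0],[0.34,-0.47,1.4],-1],
    [[0,0,0],[0.34,-0.47,1.4],-1]
  ]
}}

```text
time_s: 10.55
eef_pos: [0.5707, 0.1908, 0.1027]
orientation: [-179.9, 0.2, 31.1]
contact_force: [0.3, -0.1, -1.9]
gripper_width: 0.161
grip_force: 58.8
```

Run:
```python
from h import *
o=env.get_obs(); print(o["gripper_width"],o["time_s"],cur()[0],o["contact_force"])
cmd([.573,.192,.0568],down(31.2-90))
for n in("scene","side"):
    env.read_camera(n)
    for q,z in(("scoop",.11),("pan",.064)): print(n,q,[(np.round(l["position"]).tolist(),round(l["conf"],2),atz(n,[l["position"]],z)[0].round(3).tolist()) for l in env.look_for(q,n)[:1]])
```

```text
0.1608541306685408 10.55 [0.57074235 0.19083025 0.10270771] [ 0.26217587 -0.07519772 -1.86183232]
turn [-0.011  0.038 -0.008] shift [0.054 0.004 0.918]
scene scoop [([405.0, 215.0], 0.68, [0.594, 0.246, 0.11])]
scene pan [([393.0, 246.0], 0.58, [0.667, 0.195, 0.064])]
side scoop [([288.0, 167.0], 0.93, [0.622, 0.22, 0.11])]
side pan [([292.0, 192.0], 0.8, [0.614, 0.175, 0.064])]
```

Now I lower to TCP ≈ .059, then feel for the floor.

Call:
{"fn": "arm_command", "kwargs": {
  "series": [
    [[0,0,0],[0.05,0,0.4],-1],
    [[0,0,0],[0.05,0,0.75],-1],
    [[0,0,0],[0.05,0,0.84],-1],
    [[0,0,0],[0.05,0,0.84],-1]
  ]
}}

```text
time_s: 11.35
eef_pos: [0.5739, 0.1934, 0.062]
orientation: [-180.0, 0.1, 31.2]
contact_force: [0.5, -0.4, -1.5]
gripper_width: 0.162
grip_force: 58.8
```

Call:
{"fn": "arm_command", "kwargs": {
  "series": [
    [[0,0,0],[0,0,0.05],-1],
    [[0,0,0],[0,0,0.09],-1],
    [[0,0,0],[0,0,0.09],-1]
  ]
}}

```text
time_s: 11.72
eef_pos: [0.5742, 0.1934, 0.0582]
orientation: [180.0, -0.0, 31.2]
contact_force: [0.3, 0.1, -1.7]
gripper_width: 0.159
grip_force: 58.8
```

Call:
{"fn": "arm_command", "kwargs": {
  "series": [
    [[0,0,0],[0,0,0.03],-1],
    [[0,0,0],[0,0,0.05],-1],
    [[0,0,0],[0,0,0.05],-1]
  ]
}}

```text
time_s: 12.1
eef_pos: [0.5741, 0.1932, 0.0566]
orientation: [180.0, 0.0, 31.2]
contact_force: [-6.3, -2.8, 10.4]
gripper_width: 0.158
grip_force: 60.2
```

The floor is touched as predicted. I ease off and release.

Call:
{"fn": "arm_command", "kwargs": {
  "series": [
    [[0,0,0],[0,0,-0.02],-1],
    [[0,0,0],[0,0,-0.02],-0.6],
    [[0,0,0],[0,0,-0.02],-0.3],
    [[0,0,0],[0,0,-0.02],0.0],
    [[0,0,0],[0,0,-0.02],0.0],
    [[0,0,0],[0,0,-0.02],0.0],
    [[0,0,0],[0,0,-0.02],0.0]
  ]
}}

```text
time_s: 12.98
eef_pos: [0.5741, 0.1934, 0.0566]
orientation: [180.0, 0.0, 31.2]
contact_force: [-0.4, 0.1, -0.1]
gripper_width: 0.497
grip_force: 0.0
```

Call:
{"fn": "arm_command", "kwargs": {
  "series": [
    [[0,0,0],[0,0,-0.3],0],
    [[0,0,0],[0,0,-1.0],0],
    [[0,0,0],[0,0,-2.0],0],
    [[0,0,0],[0,0,-2.8],0],
    [[0,0,0],[0,0,-2.8],0]
  ]
}}

```text
time_s: 13.6
eef_pos: [0.5757, 0.1938, 0.201]
orientation: [179.9, -0.4, 31.2]
contact_force: [-0.6, 0.4, 0.5]
gripper_width: 0.5
grip_force: 0.0
```

Run:
```python
from h import *
o=env.get_obs(); print(o["gripper_width"],o["time_s"],cur()[0],o["contact_force"])
w=env.read_camera("wrist"); s=env.read_camera("side"); print({q:[l["position"] for l in env.look_for(q,"wrist")[:1]] for q in("scoop","pan")})
c=cam("wrist"); t=np.linspace(0,6.28,40)
for X,Y,Rr,z in((.6225,.222,.09,.064),(.6225,.222,.105,.074)):
    for q in proj("wrist",np.c_[X+Rr*np.cos(t),Y+Rr*np.sin(t),[z]*40],c): cv2.circle(w,tuple(int(v) for v in np.clip(q,-9,999)),1,(255,0,255),-1)
a=np.radians(31.2);d=np.array([np.cos(a),np.sin(a),0]);e=np.array([-d[1],d[0],0]);O=np.array([.574,.193,.064])+.066*d
for q in proj("wrist",[O,O+.04*d+.028*e,O+.04*d-.028*e,O-.04*d+.028*e,O-.04*d-.028*e],c): cv2.circle(w,tuple(int(v) for v in q),3,(0,0,255),1)
cv2.imwrite("pics/w7.png",np.hstack([cv2.resize(w,(480,360)),cv2.resize(s[110:250,220:360],(320,360))]))
```

```text
0.49967326683049373 13.6 [0.57571775 0.19381597 0.20104077] [-0.62885683  0.42611901  0.50988609]
{'scoop': [[322.2, 136.7]], 'pan': [[363.6, 138.0]]}
```

View pics/w7.png

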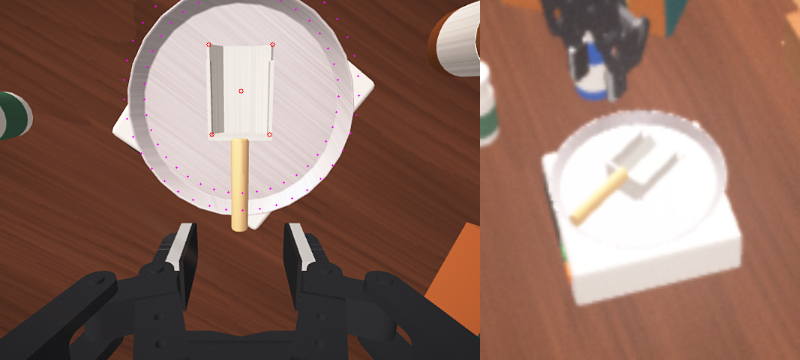

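The last view shows the scoop flat in the pan. Its bowl middle is at (241,91), against a pan centre of about (242,101), so it is roughly 10 mm off. Now the pull.

Run:
```python
from h import *
print(cur()[0]); cmd([.477,-.2453,.17],down(13.3-90))
```

```text
[0.57357294 0.19322956 0.19576344]
turn [-2.000e-03  1.600e-02  2.983e+00] shift [-6.194  6.502  0.522]
```

Call:
{"fn": "arm_command", "kwargs": {
  "series": [
    [[0,0,0],[-0.4,0.4,0],0.3],
    [[0,0,0.4],[-1.1,1.2,0],0.3],
    [[0,0,0.8],[-1.9,2.0,0],0.3],
    [[0,0,1.2],[-2.7,2.8,0],0.3],
    [[0,0,1.6],[-3.5,3.6,0],0.3],
    [[0,0,2.0],[-4.3,4.4,0],0.3],
    [[0,0,2.5],[-5.1,5.2,0],0.3],
    [[0,0,2.98],[-5.8,6.0,0],0.3]
  ]
}}

```text
time_s: 14.8
eef_pos: [0.4804, -0.215, 0.1958]
orientation: [-179.9, 0.1, 13.2]
contact_force: [-0.1, -0.5, 0.1]
gripper_width: 0.65
grip_force: 0.0
```

Run:
```python
from h import *
print(cur()[0]); cmd([.477,-.2453,.14],down(13.3-90))
```

```text
[ 0.48035017 -0.21502143  0.19578252]
turn [-0.011  0.011 -0.016] shift [-0.202  0.576  1.115]
```

Call:
{"fn": "arm_command", "kwargs": {
  "series": [
    [[0,0,0],[-0.2,0.58,0.3],0.3],
    [[0,0,0],[-0.2,0.58,1.1],0.3],
    [[0,0,0],[-0.2,0.58,1.1],0.3]
  ]
}}

```text
time_s: 15.18
eef_pos: [0.4765, -0.2431, 0.1387]
orientation: [-179.7, 0.3, 13.3]
contact_force: [-0.2, 0.3, -0.5]
gripper_width: 0.648
grip_force: 0.0
```

Run:
```python
from h import *
print(cur()[0]); c=cam("wrist"); w=env.read_camera("wrist")
L=env.outline_of("lid_pull","wrist"); 
# yellow pull mask near the predicted grip point
hsv=cv2.cvtColor(w,cv2.COLOR_BGR2HSV); g=proj("wrist",[.477,-.2453,.103],c)[0]; print("pred",g, "look",[(l["position"],l["conf"]) for l in env.look_for("lid_pull","wrist")[:2]])
m=cv2.inRange(hsv,(15,90,120),(30,255,255)); n,lab,st,ce=cv2.connectedComponentsWithStats(m)
for i in range(1,n):
    if st[i,4]>300: 
        cnt=cv2.findContours((lab==i).astype(np.uint8),0,2)[0][0]; q=cv2.boxPoints(cv2.minAreaRect(cnt)); print(st[i],ce[i].round(0)); print(q.round(0).tolist(),atz("wrist",q,.103,c).round(4)[:,:2].tolist())
```

```text
[ 0.47651482 -0.24311493  0.13873909]
pred [324.46837025 258.56824639] look [([324.3, 100.8], 0.69)]
[ 299  191   48  109 4941] [323. 244.]
[[299.0, 191.0], [346.0, 191.0], [346.0, 299.0], [299.0, 299.0]] [[0.5086, -0.2248], [0.5139, -0.2474], [0.4573, -0.2619], [0.4515, -0.2374]]
[   0  193   33   54 1353] [ 14. 218.]
[[-0.0, 193.0], [32.0, 193.0], [32.0, 246.0], [0.0, 246.0]] [[0.4733, -0.0816], [0.4769, -0.0968], [0.4489, -0.0977], [0.4451, -0.0819]]
[ 500  236  140   88 2821] [542. 271.]
[[479.0, 257.0], [611.0, 200.0], [641.0, 269.0], [509.0, 326.0]] [[0.4965, -0.3228], [0.5399, -0.3753], [0.5095, -0.4059], [0.4623, -0.3521]]
[  539   266   101   140 10342] [597. 334.]
[[531.0, 380.0], [558.0, 261.0], [666.0, 285.0], [639.0, 405.0]] [[0.433, -0.376], [0.504, -0.3628], [0.5042, -0.4224], [0.4323, -0.4416]]
```

The pull is aligned with the tool, spanning 299–346 px with its centre at column 322.5. I descend and close.

Call:
{"fn": "arm_command", "kwargs": {
  "series": [
    [[0,0,0],[0,0,0.6],0.3],
    [[0,0,0],[0,0,1.2],0.3],
    [[0,0,0],[0,0,1.65],0.3],
    [[0,0,0],[0,0,1.74],0.3],
    [[0,0,0],[0,0,1.74],0.3]
  ]
}}

```text
time_s: 15.95
eef_pos: [0.4791, -0.2441, 0.0557]
orientation: [179.9, -0.1, 13.3]
contact_force: [-0.7, 0.3, 0.5]
gripper_width: 0.649
grip_force: 0.0
```

Call:
{"fn": "arm_command", "kwargs": {
  "series": [
    [[0,0,0],[0,0,0],-1],
    [[0,0,0],[0,0,0],-1],
    [[0,0,0],[0,0,0],-1],
    [[0,0,0],[0,0,0],-1],
    [[0,0,0],[0,0,0],-1]
  ]
}}

```text
time_s: 16.58
eef_pos: [0.4788, -0.2439, 0.0557]
orientation: [180.0, -0.1, 13.3]
contact_force: [-1.4, 2.2, 8.1]
gripper_width: 0.266
grip_force: 58.5
```

Gripped at 22.6 mm. I compute the arc, tilting the tool by half the lid angle.

```bash
cat > arc.py <<'E'
import numpy as np
def pose(t,k=.5,h=.041):
    c,s=np.cos(t),np.sin(t); return np.array([-.1933*c+.0065*s,.1933*s+.0065*c])+h*np.array([-np.sin(k*t),-np.cos(k*t)]),k*t
def rows(a,angs):
    p0,f0=pose(np.radians(a))
    for A in angs:
        p,f=pose(np.radians(A)); d=p-p0   # chest x,z ; tool x=(cos f0,-sin f0), tool z=(-sin f0,-cos f0)
        print(A,"turn y",round(-np.degrees(f-f0)/6,2),"shift",round((d[0]*np.cos(f0)-d[1]*np.sin(f0))/.05,2),round((-d[0]*np.sin(f0)-d[1]*np.cos(f0))/.05,2))
E
python3 -c "
from arc import *
rows(0,[2,5,9,13,17,21,25,30]);rows(30,[34,38,42,46,50,54,57,60])"
```

```text
2 turn y -0.17 shift -0.01 -0.13
5 turn y -0.42 shift -0.01 -0.34
9 turn y -0.75 shift 0.0 -0.61
13 turn y -1.08 shift 0.04 -0.87
17 turn y -1.42 shift 0.09 -1.13
21 turn y -1.75 shift 0.15 -1.39
25 turn y -2.08 shift 0.24 -1.64
30 turn y -2.5 shift 0.37 -1.94
34 turn y -0.33 shift 0.06 -0.26
38 turn y -0.67 shift 0.14 -0.51
42 turn y -1.0 shift 0.23 -0.75
46 turn y -1.33 shift 0.34 -0.98
50 turn y -1.67 shift 0.47 -1.21
54 turn y -2.0 shift 0.61 -1.43
57 turn y -2.25 shift 0.72 -1.58
60 turn y -2.5 shift 0.85 -1.73
```

Call:
{"fn": "arm_command", "kwargs": {
  "series": [
    [[0,-0.17,0],[-0.01,0,-0.13],-1],
    [[0,-0.42,0],[-0.01,0,-0.34],-1],
    [[0,-0.75,0],[0,0,-0.61],-1],
    [[0,-1.08,0],[0.04,0,-0.87],-1],
    [[0,-1.42,0],[0.09,0,-1.13],-1],
    [[0,-1.75,0],[0.15,0,-1.39],-1],
    [[0,-2.08,0],[0.24,0,-1.64],-1],
    [[0,-2.5,0],[0.37,0,-1.94],-1]
  ]
}}

```text
time_s: 17.58
eef_pos: [0.4966, -0.2396, 0.1518]
orientation: [180.0, 15.1, 13.3]
contact_force: [8.5, -0.6, -10.2]
gripper_width: 0.263
grip_force: 59.1
```

Call:
{"fn": "arm_command", "kwargs": {
  "series": [
    [[0,-0.33,0],[0.06,0,-0.26],-1],
    [[0,-0.67,0],[0.14,0,-0.51],-1],
    [[0,-1.0,0],[0.23,0,-0.75],-1],
    [[0,-1.33,0],[0.34,0,-0.98],-1],
    [[0,-1.67,0],[0.47,0,-1.21],-1],
    [[0,-2.0,0],[0.61,0,-1.43],-1],
    [[0,-2.25,0],[0.72,0,-1.58],-1],
    [[0,-2.5,0],[0.85,0,-1.73],-1]
  ]
}}

```text
time_s: 18.58
eef_pos: [0.5578, -0.225, 0.2238]
orientation: [-180.0, 30.2, 13.3]
contact_force: [-1.0, -1.6, -7.0]
gripper_width: 0.27
grip_force: 59.3
```

Call:
{"fn": "arm_command", "kwargs": {
  "series": [
    [[0,0,0],[0,0,0],-1],
    [[0,0,0],[0,0,0],-1],
    [[0,0,0],[0,0,0],-1],
    [[0,0,0],[0,0,0],-1]
  ]
}}

```text
time_s: 19.08
eef_pos: [0.5581, -0.225, 0.2237]
orientation: [-180.0, 30.0, 13.3]
contact_force: [3.3, 0.7, -12.1]
gripper_width: 0.263
grip_force: 59.2
```

Run:
```python
from h import *
from scipy.optimize import least_squares
o=env.get_obs(); p,r=cur(); print(o["time_s"],p,o["orientation"],o["gripper_width"],o["grip_force"],o["contact_force"])
a=np.radians(13.3); d=np.array([np.cos(a),np.sin(a),0])
H=np.array([.667,-.2,.09])
for h in(.038,.041,.044):
    G=p-h*r.apply([0,0,1])-H; print("lid deg from TCP",np.degrees(np.arctan2(G[2],-G@d))-np.degrees(np.arctan2(.0065,.1933)), np.hypot(G[2],G@d))
# camera check: lid outline vs model at several angles
e=np.array([-d[1],d[0],0])
for n in("scene","side"):
    env.read_camera(n); O=env.outline_of("lid",n)
    if not O: print(n,"none"); continue
    m=O[0]["pixels"]; ys,xs=np.nonzero(m); print(n,O[0]["conf"],m.sum(),xs.min(),xs.max(),ys.min(),ys.max()); C=cam(n)
    for t in(50,55,60,65,70):
        c,s=np.cos(np.radians(t)),np.sin(np.radians(t)); P=[]
        for x in(-.1625,.0025):
            for z in(0,.012):
                for y in(-.103,.103): P.append(H+(x*c+z*s)*d+y*e+np.array([0,0,-x*s+z*c]))
        q=proj(n,P,C); k=np.zeros((480,640),np.uint8); cv2.fillConvexPoly(k,cv2.convexHull(q.astype(np.int32)),1)
        print(t,"IoU",round((m&(k>0)).sum()/(m|(k>0)).sum(),3),q.min(0).round(),q.max(0).round())
```

```text
19.075 [ 0.55807988 -0.22496932  0.22366255] [-179.96457524   29.98281735   13.33463889] 0.2633224144242707 59.23938810825348 [  3.34232525   0.72664424 -12.14635141]
lid deg from TCP 58.964321395877256 0.19065950910205645
lid deg from TCP 59.73159443998112 0.19221770115066023
lid deg from TCP 60.48639505634153 0.1938098058882799
scene 0.84 5418 191 284 178 268
50 IoU 0.908 [189. 187.] [285. 270.]
55 IoU 0.921 [190. 187.] [285. 271.]
60 IoU 0.927 [190. 187.] [285. 271.]
65 IoU 0.913 [191. 187.] [285. 272.]
70 IoU 0.889 [191. 188.] [285. 272.]
side 0.6 1025 314 403 233 318
50 IoU 0.335 [304. 239.] [405. 320.]
55 IoU 0.48 [308. 234.] [405. 320.]
60 IoU 0.655 [313. 229.] [405. 320.]
65 IoU 0.284 [318. 225.] [405. 320.]
70 IoU 0.201 [323. 221.] [405. 320.]
```

Tool geometry and both cameras put the lid at about 60° with the pull held, so I hand in.

```bash
python3 -c "
from rig import env
print(env.close_job())"
```

```text
the job is handed in; nothing more can be done
None
```

The job is handed in, but the judge's verdict was not reported back: the scoop lies let go and flat in the pan, about 10 mm from its middle by camera, and the gripper holds the lid at about 60° (tool pose and both cameras agree).

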